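Lock the bayonet plug into the bench dust outlet

TASK

Close the open dust-extraction outlet on the workbench with its bayonet plug: set the plug upright into the mouth with its two lugs in the two slots, push it down gently against the spring, twist it clockwise (seen from above) until it meets its end stop, and let the spring lift it into its notches so that it stays locked. Do not force it against the outlet, and leave the other things on the bench where they are.

Things in the scene. Friction and masses are not known exactly. Their poses are not given: they have to be found in the camera images.
- plug: Loose aluminium plug, about 150 g, at first standing on its nose. Origin: centre of its flat underside, z up its axis. Round shank 36 mm thick, 40 mm tall, lowest 8 mm tapering to a 26 mm nose. On the shank a black grip bar, 46 mm long along x, 14 mm thick along y, 40 to 72 mm above the origin. A half turn about z fits the same.
- plug_lugs (a point): Point on the plug's axis 17 mm above its origin, mid-height of two steel lugs that stick out along the plug's +x and -x to 27 mm from the axis; each is 9 mm wide and 6 mm high (14 to 20 mm above the origin).
- plug_bar (a point): Middle of the plug's grip bar, on the axis, 56 mm above the plug's origin; same axes as the plug.
- outlet: Fixed grey drum, 86 mm across and 62 mm high, on a 104 mm square, 8 mm thick foot; a short pipe (50 mm thick, 55 mm high) leaves along +x and bends down into the bench, out to 128 mm from the axis. Origin: centre of its underside, z up. Over 35 N of contact between plug and outlet, spring and lugs added up, counts as forcing (about 0.5 N m of twist at the stop).
- outlet_mouth (a point): Centre of the mouth, on the axis at the drum's top face, 62 mm above the bench; axes as the outlet's. A 40 mm hole with two slots, 12 mm wide, along +x and -x, that take the plug's lugs (plug x along outlet x, either way round, within 3 degrees). The top plate is 6 mm thick.
- outlet_seal (a point): Point on the axis 20 mm below the top face: top of a sprung rubber plate at rest. The plug's underside meets it with the lugs just inside the slots. It resists with 4 N at first touch plus 0.5 N per mm and bottoms hard after 16 mm. Pushed 12 to 16 mm past first touch (aim for 14, 11 N), the lugs clear the cam ring and the plug can turn.
- outlet_cam (a point): Point on the axis 12 mm below the top face: underside of a hidden cam ring. The pushed-in plug turns clockwise from above (negative about z) only, to a hard stop. Its notches are centred 56 to 76 degrees from the slots, differing each time and not to be seen or read: feel for the stop, about 5 degrees past centre. Let up there, the plug rises into them.
- outlet_locked (a point): Point on the axis 26 mm below the top face, 36 mm above the bench: the underside of a locked plug, lugs up under the top plate, held by the spring with 7 N. Let up too early it stays low under a land (underside 30 mm above the bench) or rises turned by under 35 degrees: not locked. The notches are 13 mm wide.
- tape: Bystander: cardboard ring (tape core) lying flat, 90 mm across, 25 mm high; origin at the centre of its underside.
- glue: Bystander: white bottle, 56 mm across, 150 mm high; origin at the centre of its underside.
- hammer: Bystander: hammer lying flat on the bench beyond the outlet and plug, its handle across the bench (along y).
- jar: Bystander: glass jar with a steel lid, 70 mm across, 80 mm high; origin at the centre of its underside.
Not all that is in view belongs to the job. Of the things like the plug, leave any that is purple; of the rest the smaller one is meant.

How it is judged:
On the way:
1. the plug's lugs are in the slots and it is pushed in against the spring (z of plug in the frame of outlet below 0.031 m and horizontal distance between plug and outlet below 0.005 m and angle between the x axis of plug and the x axis of outlet, either way round below 0.65 rad), for 0.05 s.
At the end, for the whole second after the job is handed in: The plug stands locked in the outlet: upright within 0.12 rad, on the outlet's axis within 5 mm, turned more than 0.8 rad from the slots, its underside 33.5 to 39 mm above the outlet's underside (lifted into the notches), at rest (z of plug in the frame of outlet between 0.0335 and 0.039 m and horizontal distance between plug and outlet below 0.005 m and angle between the x axis of plug and the x axis of outlet, either way round above 0.8 rad and angle between plug's own z axis and vertical below 0.12 rad and linear speed of plug below 0.02 m/s); the robot touches nothing.
It fails at once if the plug is forced against the outlet (over 35 N) (contact force between plug and outlet above 35 N).
It fails at once if a bystander is moved by more than 20 mm (distance of any of tape, glue, hammer, jar from where it was at the start of the episode above 0.02 m).
It also fails if it takes over 58 s, if anything falls off the work surface, if the arm or the gripper's body presses on something with over 40 N, if the wrist force passes 120 N, or if a joint passes its speed limit or range.

ROBOT

A 6-joint arm with a two-finger parallel gripper is mounted at the origin on the work surface. World frame = base frame: x ahead of the robot, y to its left, z up, the work surface at z = 0. Lengths are in m, angles in rad, forces in N, time in s.
With the tool pointing down it reaches from about 0.275 to 0.975 m from the base axis. Payload 8.4 kg.
Tool frame: the origin (TCP) lies at the very end of the fingers, on their centre line; the grasp point (between the pads) lies 19 mm behind it; y points along the fingers, z is the direction in which the jaws open and shut, and the axes are right-handed (so a half turn about y gives the same grasp; the last joint's range is limited). The gripper opens to 92 mm and grips with 3 to 60 N. Pads are 20 mm wide; open, the fingers measure 128 mm over their backs; the gripper's body (75 mm by 189 mm) begins 69 mm behind the grasp point.
Start: joints at [1.338, 0.353, 1.633, -0, 1.155, -0.002], TCP at [0.143, 0.608, 0.215] pointing down, gripper open.
Joint ranges: [-2.63, 2.63], [-0.92, 2.1], [0.06, 2.66], [-1.3, 4.44], [0, 2.69], [-3.02, 3.02]. Speed limits (rad/s): [2.22, 2.22, 2.79, 3.14, 3.14, 3.14].

INTERFACE

Orientations are given as a rotation vector (axis times angle).
In Python, from plant import ctrl gives the robot as it stands.
- The arm moves only by the tool apply_moves, never from a script. Its argument "commands" is a list of rows, each a list of 3 entries, a list of its own where there are three numbers: the opening, from -1 (shut) to 1 (fully open), then the shift along the world's x, y, z as a fraction of full scale, then the turn about the world's z as a fraction of full scale. A call has 1 to 12 rows; each row is the pose to reach, as a shift and turn from the pose measured when the call began; what a row does not reach only later rows make up. Full scale, the value 1, is 400 mm for a shift and 2 rad for a turn. A row lasts 1/10 s, in which the tool goes at most 50 mm and 8.59 degrees, less where a joint would pass 70% of its speed; a pose out of reach is approached as far as the arm can. A call with a number of a shift or a turn outside -1 to 1 is refused whole. A call with a gripper value outside its range is refused whole. The fingers move at their own pace and stop on an object; the grip force is fixed at half the most. Time passes only in rows, so rows that repeat a pose let the fingers close. It gives the time, the measured TCP pose, the force and the opening at its end, in the units of the state.
- ctrl.sense(): the state, without advancing time (a new reading comes with each control period).
- ctrl.get_image(name): name is "side" or "top"; returns a dict with "img" (420x560x3 uint8, red, green, blue), "fx", "fy", "cx", "cy" (pixels), "dist" ([k1, k2, p1, p2, k3] as OpenCV has them; the pictures are not rectified), "position" and "rotation" of the camera in the world. Camera axes: x right, y down, z forward; pixel columns grow to the right and rows downward; lengths in m; the calibration is good to about 2 mm. A picture is of the moment at which its call begins. There is no depth.
- ctrl.sign_off(): hands the job in, once; it reports no verdict.
The state is a dict: "t": time; "q": joint angles; "qd": joint speeds; "tau": joint torques, N m; "tool_pos": TCP position; "orientation": TCP orientation; "contact_force": force on the tool from outside, world axes, zero at the start; "ft_torque": the same for the moment, N m; "finger_gap": finger opening in m.
Only numpy, scipy, OpenCV 4.12 (cv2) and the standard library are available. Lean on these libraries where they do the work, as an engineer would, in place of code of your own. Each camera call takes 0.05 s, during which the arm holds its last target.

## Working session

There is one attempt and no reset: what is moved stays moved. The work goes in short steps, Python scripts to look and compute and a tool call to move; the robot and the scene stay as the last step left them, time stands still between calls to the robot, and variables do not carry over. Pictures are saved under pics/ and viewed, and the job is handed in when it is done.

Besides the shell and the picture viewer there is one more tool, called after "Emit:" as name([rows], argument=value, ...), one row to a line, values as JSON. apply_moves: Moves the arm, as the interface text tells. Shift numbers are shares of 400 mm and turn numbers shares of 2 rad, none past 1 either way. Its arguments: {"type":"object","properties":{"commands":{"type":"array","items":{"type":"array"}}},"required":["commands"]}

```bash
mkdir -p pics; ls
cat > h.py <<'E'
from plant import ctrl
import numpy as np, cv2
def snap(n,f):
    d=ctrl.get_image(n); cv2.imwrite(f'pics/{f}.png',d['img'][:,:,::-1]); 
    np.save(f'pics/{f}.npy',d,allow_pickle=True); return d
def load(f): return np.load(f'pics/{f}.npy',allow_pickle=True).item()
def K(d): return np.array([[d['fx'],0,d['cx']],[0,d['fy'],d['cy']],[0,0,1.]])
def ray(d,uv):
    p=cv2.undistortPoints(np.array([[uv]],float),K(d),np.array(d['dist'],float))[0,0]
    return np.array(d['position']),np.array(d['rotation'])@np.array([p[0],p[1],1])
def atz(d,uv,z):
    o,r=ray(d,uv); return o+r*(z-o[2])/r[2]
def proj(d,P):
    R=np.array(d['rotation']);P=np.atleast_2d(P)
    c=(P-np.array(d['position']))@R
    return cv2.projectPoints(c,np.zeros(3),np.zeros(3),K(d),np.array(d['dist'],float))[0][:,0]
def crop(f,x0,y0,x1,y1,s,out):
    im=load(f)['img'][y0:y1,x0:x1,::-1]
    cv2.imwrite(f'pics/{out}.png',cv2.resize(im,None,fx=s,fy=s,interpolation=cv2.INTER_CUBIC))
E
python3 - <<'E'
from h import *
print(ctrl.sense())
for n in('side','top'):
    d=snap(n,n+'0'); print({k:v for k,v in d.items() if k!='img'})
E
```

```text
pics
{'t': 0.0, 'q': array([ 1.33758893e+00,  3.53648376e-01,  1.63411942e+00, -2.30384879e-05,
        1.15518274e+00, -2.40929469e-03]), 'qd': array([ 5.63523573e-04,  4.47000110e-04, -7.13895549e-04,  2.66219795e-06,
       -1.70937047e-04,  2.49454974e-04]), 'tau': array([ 4.44004778e-03, -5.93860531e+01, -3.34211147e+01,  7.01248320e-02,
        2.35352194e-02, -1.70903349e-04]), 'tool_pos': array([0.14287271, 0.60795343, 0.21386984]), 'orientation': array([-1.56454357,  0.18133109, -0.18111283]), 'contact_force': array([0.17518782, 0.96111083, 0.12515832]), 'ft_torque': array([-0.03665662,  0.02716897,  0.06059505]), 'finger_gap': 0.09204681355643603}
{'fx': 443.0932891125601, 'fy': 443.0932891125601, 'cx': 272.6432786877141, 'cy': 216.3723556166776, 'dist': array([-0.03964149,  0.        ,  0.        ,  0.        ,  0.        ]), 'position': array([ 0.0236594 , -0.64432818,  0.82419826]), 'rotation': array([-2.17954278,  0.80022455, -0.34785243])}
{'fx': 395.1881428279434, 'fy': 395.1881428279434, 'cx': 280.70364663546576, 'cy': 216.969398908558, 'dist': array([-0.10175875,  0.        ,  0.        ,  0.        ,  0.        ]), 'position': array([0.36801793, 0.00366337, 1.14215487]), 'rotation': array([-2.13684775,  2.10457877, -0.19739349])}
```

```bash
sed -i "s/np.array(d\['rotation'\])/cv2.Rodrigues(np.array(d['rotation'],float))[0]/" h.py; grep -n Rodr h.py
```

```text
10:    return np.array(d['position']),cv2.Rodrigues(np.array(d['rotation'],float))[0]@np.array([p[0],p[1],1])
14:    R=cv2.Rodrigues(np.array(d['rotation'],float))[0];P=np.atleast_2d(P)
```

View pics/top0.png

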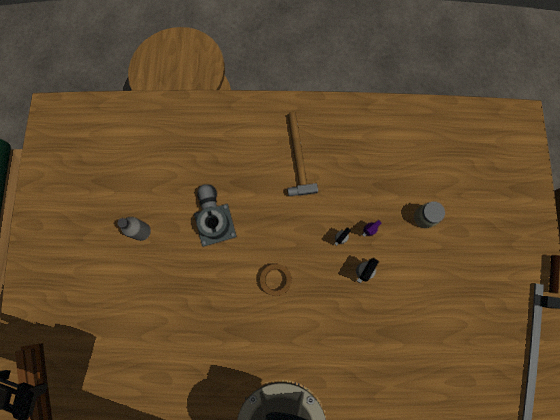

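View pics/side0.png

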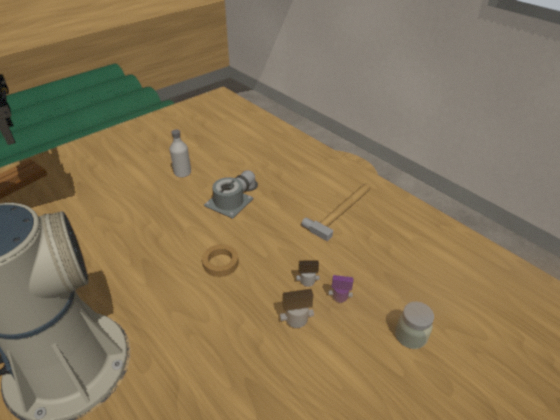

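The top view shows the outlet near (213,222), the small black-bar plug at (343,236), a purple one at (372,228) and a larger one at (367,270). Both the purple and the larger one are decoys.

Run:
```python
from h import *
crop('top0',180,170,250,260,8,'c1'); crop('top0',320,210,400,290,7,'c2'); crop('side0',195,160,270,225,10,'c3'); crop('side0',270,245,360,335,6.5,'c4')
d=load('top0')
print(atz(d,(213,222),.062),atz(d,(343,236),.072),atz(d,(372,228),.072),atz(d,(367,270),.09))
```

```text
[0.5574415  0.19723454 0.062     ] [ 0.52213757 -0.16255578  0.072     ] [ 0.54545865 -0.24325617  0.072     ] [ 0.42907239 -0.22291476  0.09      ]
```

View pics/c1.png

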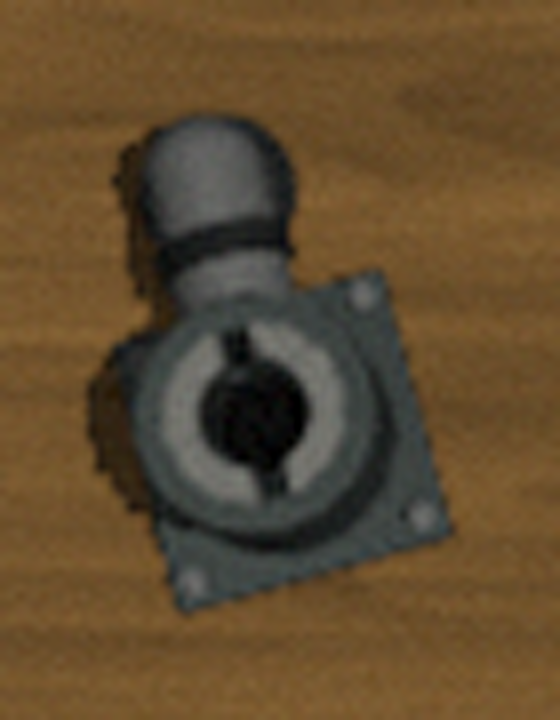

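View pics/c2.png

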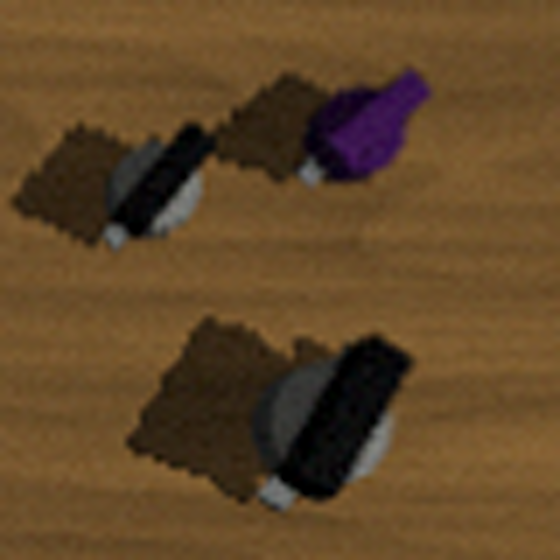

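View pics/c3.png

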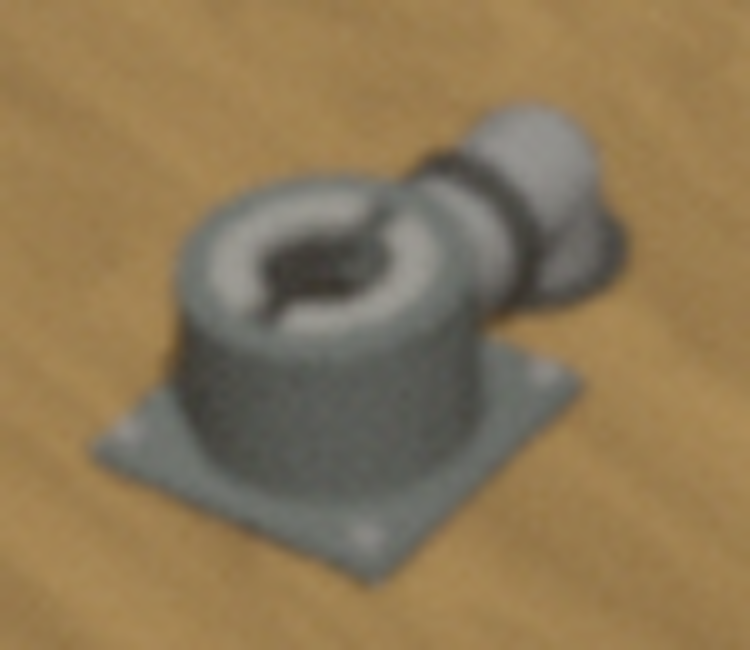

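View pics/c4.png

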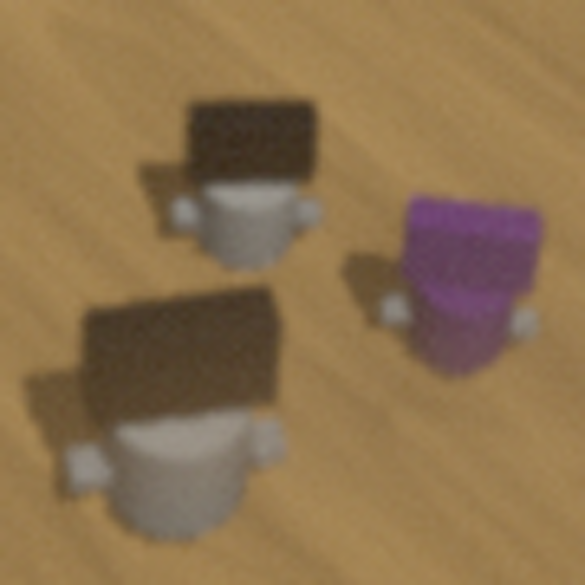

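```bash
cat > fit.py <<'E'
from h import *
from scipy.optimize import least_squares
def fit(obs,x0,zfree=False):
    # obs: list (d, uv, localpoint)
    def tf(p,L):
        c,s=np.cos(p[2]),np.sin(p[2]); return np.array([p[0]+c*L[0]-s*L[1],p[1]+s*L[0]+c*L[1],L[2]+(p[3] if len(p)>3 else 0)])
    f=lambda p:np.concatenate([proj(d,tf(p,L))[0]-uv for d,uv,L in obs])
    r=least_squares(f,x0,x_scale=[.01,.01,.1,.01][:len(x0)],loss='soft_l1'); return r.x,f(r.x).reshape(-1,2)
def cu(c,x0,y0,s): return np.array([x0+(c[0]+.5)/s-.5,y0+(c[1]+.5)/s-.5])
E
cat > a.py <<'E'
from fit import *
T=load('top0');S=load('side0')
t2=lambda *c:cu(c,320,210,7); s4=lambda *c:cu(c,270,245,6.5)
t1=lambda *c:cu(c,180,170,8); s3=lambda *c:cu(c,195,160,10)
# yaw ~ plug x in world: compute from bar ends
a=atz(T,t2(120,224),.072);b=atz(T,t2(204,136),.072);print('bar',(a+b)/2,np.arctan2(*(b-a)[[1,0]]),np.linalg.norm(b-a))
yaw=np.arctan2(*(b-a)[[1,0]])
h,w=.023,.007
top=[(T,t2(108,215),(-h,w,.072)),(T,t2(132,233),(-h,-w,.072)),(T,t2(192,124),(h,w,.072)),(T,t2(216,145),(h,-w,.072)),(T,t2(115,237),(-.0255,0,.019))]
# side cam at -y; b has more x. side image: left end = a or b?
side=lambda s:[(S,s4(190,100),(s*-h,s*w,.072)),(S,s4(316,101),(s*h,s*w,.072)),(S,s4(186,178),(s*-h,-s*w,.040)),(S,s4(312,181),(s*h,-s*w,.040)),(S,s4(185,213),(s*-.0245,0,.017)),(S,s4(308,212),(s*.0245,0,.017))]
x0=[*((a+b)/2)[:2],yaw]
for nm,o in(('t',top),('s+',side(1)),('s-',side(-1)),('b+',top+side(1)),('b-',top+side(-1))):
    x,r=fit(o,x0);print(nm,x.round(4),np.abs(r).mean().round(2)); 
print(r.round(1))
a=atz(T,t1(274,485),.062);b=atz(T,t1(237,345),.062)
yaw=np.arctan2(*(b-a)[[1,0]]);print('slot',(a+b)/2,yaw)
f=.052
top=[(T,t1(254,412),(0,0,.062)),(T,t1(380,272),(f,-f,.008)),(T,t1(453,533),(-f,-f,.008)),(T,t1(182,611),(-f,f,.008))]
side=[(S,s3(322,266),(0,0,.062)),(S,s3(93,452),(-f,f,.008)),(S,s3(372,587),(-f,-f,.008)),(S,s3(583,380),(f,-f,.008))]
for nm,o in(('t',top),('s',side),('b',top+side)):
    x,r=fit(o,[*((a+b)/2)[:2],yaw]);print(nm,x.round(4),r.round(1).tolist())
E
python3 a.py
```

```text
bar [ 0.52415866 -0.16185883  0.072     ] -0.7597344620176232 0.048594240007481054
t [ 0.525  -0.1626 -0.7389] 0.56
s+ [ 0.5263 -0.1643 -0.715 ] 0.52
s- [ 0.5263 -0.1643  2.4266] 0.52
b+ [ 0.5258 -0.1638 -0.7221] 0.59
b- [ 0.5249 -0.1628 -0.7262] 6.31
[[  0.6  -0.9]
 [  1.1   0. ]
 [ -0.4  -0.1]
 [  0.    0.3]
 [ -1.6   0.7]
 [ 19.    3.8]
 [-20.6   3.4]
 [ 18.5  -3.4]
 [-20.4  -4.1]
 [ 18.9  -0.1]
 [-20.7  -0.2]]
slot [0.55907519 0.20156032 0.062     ] 0.3017840473452122
t [0.5599 0.2018 0.3019] [[0.1, 0.0], [0.1, -0.8], [0.2, 0.2], [-0.4, 0.4]]
s [0.5556 0.1982 0.295 ] [[0.1, 0.3], [-1.0, 0.0], [0.1, -0.5], [0.5, 0.1]]
b [0.5583 0.2011 0.3003] [[0.3, 0.6], [0.4, -0.2], [0.4, 0.8], [-0.2, 1.0], [0.3, -0.6], [-0.7, -0.8], [0.4, -1.5], [0.6, -0.8]]
```

Run:
```python
from h import *
s=ctrl.sense();R=cv2.Rodrigues(s['orientation'])[0];print(R.round(3))
print('zyaw',np.arctan2(R[1,2],R[0,2]),'xyaw',np.arctan2(R[1,0],R[0,0]))
```

```text
[[ 0.973 -0.     0.229]
 [-0.229 -0.001  0.973]
 [ 0.    -1.    -0.001]]
zyaw 1.339932941970906 xyaw -0.23086338319078642
```

Emit:
apply_moves([
  [0,[0.12,-0.125,0],0],
  [0,[0.24,-0.25,0],0],
  [0.0,[0.35,-0.375,0],0],
  [0,[0.4,-0.5,0],-0.05],
  [0,[0.45,-0.62,0],-0.1],
  [0,[0.5,-0.74,0],-0.15],
  [0,[0.55,-0.86,0],-0.2],
  [0,[0.6,-0.98,0],-0.247],
  [0,[0.6,-1,0],-0.247],
  [0,[0.6,-1,0],-0.247],
])

```text
t: 1.1
tool_pos: [0.3832, 0.2047, 0.2138]
orientation: [-1.497, 0.569, -0.569]
contact_force: [0.3, -0.1, -0.5]
finger_gap: 0.0456
```

Emit:
apply_moves([
  [0,[0.05,-0.11,0],0],
  [0,[0.1,-0.22,0],0],
  [0,[0.15,-0.34,0],0],
  [0,[0.2,-0.45,0],0],
  [0,[0.24,-0.57,0],0],
  [0,[0.28,-0.69,0],0],
  [0,[0.32,-0.81,0],0],
  [0,[0.355,-0.92,-0.05],0],
  [0,[0.355,-0.92,-0.16],0],
  [0,[0.355,-0.92,-0.185],0],
  [0,[0.355,-0.92,-0.185],0],
])

```text
t: 2.2
tool_pos: [0.5233, -0.1624, 0.1381]
orientation: [-1.497, 0.573, -0.565]
contact_force: [-0.3, 0.0, 1.2]
finger_gap: 0.0462
```

Run:
```python
from h import *
s=ctrl.sense();R=cv2.Rodrigues(s['orientation'])[0];print(s['tool_pos'],s['contact_force'],np.arctan2(R[1,2],R[0,2]))
for n in('side','top'):
    d=snap(n,n+'1'); print(n,proj(d,s['tool_pos']))
crop('top1',300,180,420,300,6.5,'d1');crop('side1',240,180,360,330,5,'d2')
```

```text
[ 0.52332963 -0.16239278  0.1380883 ] [-0.30064776  0.00529077  1.1966246 ] 0.8437967057937568
side [[308.27300365 241.15028701]]
top [[346.85137077 231.93206162]]
```

View pics/d1.png

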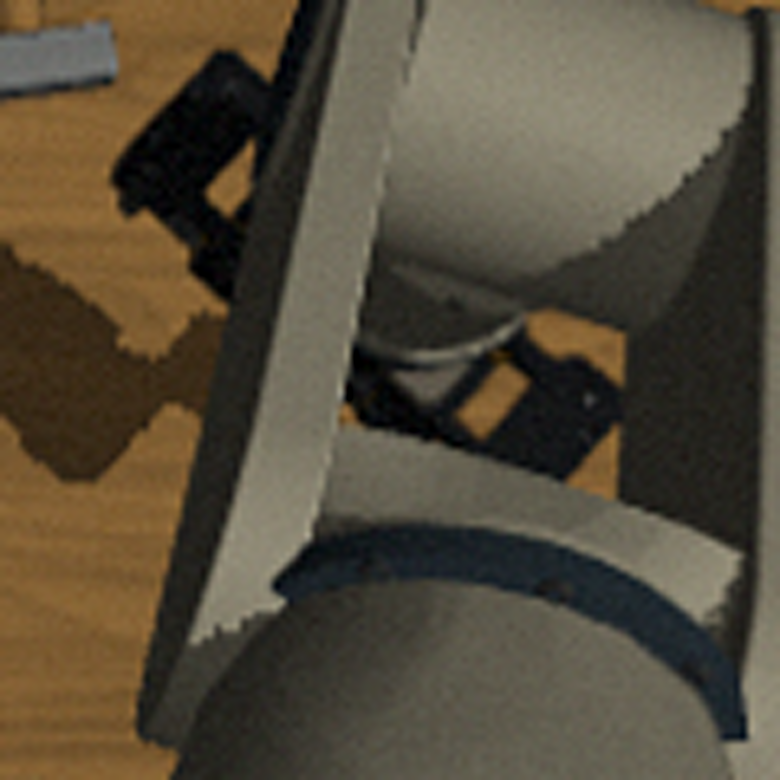

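View pics/d2.png

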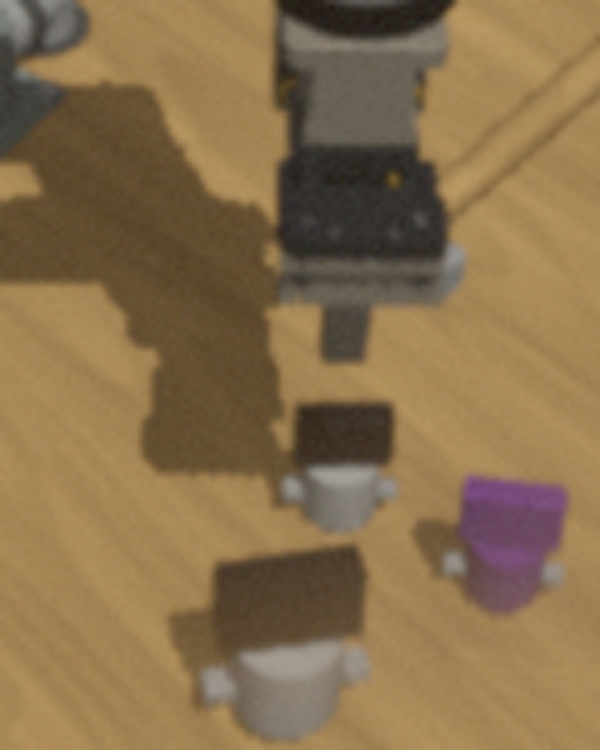

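Run:
```python
from h import *
s=ctrl.sense();R=cv2.Rodrigues(s['orientation'])[0];p=s['tool_pos'];d=load('side1')
for off in(.023,.03,.035):
  for w in(-.01,.01): print(off,w,((proj(d,p-R[:,2]*off+R[:,0]*w)[0]-[240,180])*5).round(0))
```

```text
0.023 -0.01 [324. 336.]
0.023 0.01 [371. 337.]
0.03 -0.01 [325. 348.]
0.03 0.01 [371. 349.]
0.035 -0.01 [325. 356.]
0.035 0.01 [372. 357.]
```

Emit:
apply_moves([
  [0,[0.006,-0.0035,-0.05],0],
  [0,[0.006,-0.0035,-0.1],0],
  [0,[0.006,-0.0035,-0.15],0],
  [0,[0.006,-0.0035,-0.2],0],
  [0,[0.006,-0.0035,-0.22],0],
  [0,[0.006,-0.0035,-0.232],0],
  [0,[0.006,-0.0035,-0.232],0],
])

```text
t: 3.0
tool_pos: [0.5285, -0.1637, 0.0488]
orientation: [-1.497, 0.567, -0.568]
contact_force: [0.2, 0.1, 0.1]
finger_gap: 0.046
```

Run:
```python
from h import *
s=ctrl.sense();print(s['tool_pos'],s['contact_force'])
d=snap('side','side2')
crop('side2',240,180,360,330,5,'d3')
```

```text
[ 0.52852835 -0.1636758   0.04883654] [0.23668614 0.13745161 0.06370957]
```

View pics/d3.png

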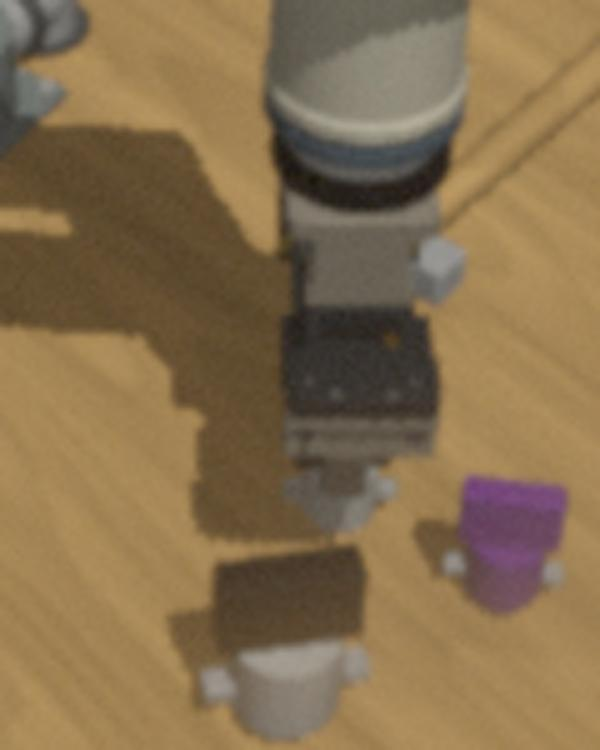

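Emit:
apply_moves([
  [0,[-0.006,0,-0.008],0],
  [0,[-0.006,0,-0.008],0],
  [0,[-0.006,0,-0.008],0],
])

```text
t: 3.35
tool_pos: [0.5263, -0.1639, 0.0462]
orientation: [-1.497, 0.566, -0.569]
contact_force: [0.4, -0.8, -0.5]
finger_gap: 0.0456
```

Run:
```python
from h import *
for i in range(4):
    s=ctrl.sense();print(s['tool_pos'],s['contact_force'],s['qd'].round(3))
    d=snap('side','side3')
print((proj(d,s['tool_pos'])[0]-[240,180])*5)
crop('side3',270,230,340,300,10,'d3')
```

```text
[ 0.52634049 -0.16392295  0.046225  ] [ 0.38743239 -0.79675859 -0.4714196 ] [ 0.001  0.002 -0.003  0.001 -0.002 -0.001]
[ 0.52638548 -0.16394014  0.04616662] [-0.03531906 -0.03195435  0.1576005 ] [-0.     0.002  0.     0.002 -0.001 -0.002]
[ 0.52639439 -0.16394132  0.04610357] [ 0.86838487 -0.83944462  0.40060416] [-0.001  0.003  0.001  0.    -0.001 -0.001]
[ 0.5263321  -0.16391293  0.04601942] [ 0.73824869  0.61615362 -0.00494919] [ 0.     0.002  0.001  0.002 -0.     0.001]
[339.46676653 444.71456898]
```

View pics/d3.png

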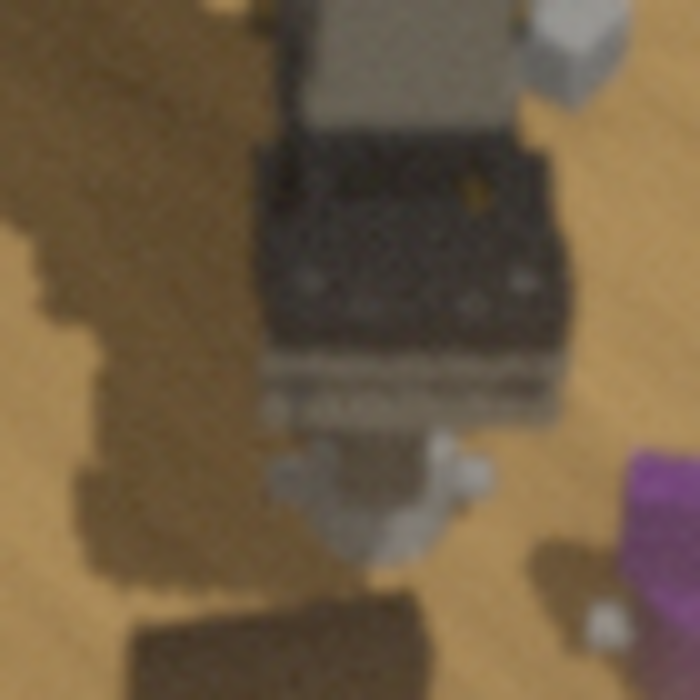

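Emit:
apply_moves([
  [-1,[0,0,0],0],
  [-1,[0,0,0],0],
  [-1,[0,0,0],0],
  [-1,[0,0,0],0],
  [-1,[0,0,0],0],
  [-1,[0,0,0],0],
  [-1,[0,0,0],0],
  [-1,[0,0,0],0],
])

```text
t: 4.35
tool_pos: [0.5263, -0.1639, 0.0459]
orientation: [-1.497, 0.566, -0.569]
contact_force: [0.2, 0.6, -1.1]
finger_gap: 0.0139
```

Emit:
apply_moves([
  [-1,[0,0,0.06],0],
  [-1,[0,0,0.15],0],
  [-1,[0,0,0.25],0],
  [-1,[0,0.1,0.25],0.05],
  [-1,[0.01,0.21,0.25],0.12],
  [-1,[0.02,0.32,0.25],0.19],
  [-1,[0.03,0.43,0.25],0.26],
  [-1,[0.04,0.54,0.25],0.33],
  [-1,[0.05,0.65,0.25],0.4],
  [-1,[0.06,0.75,0.25],0.45],
  [-1,[0.07,0.85,0.25],0.5],
  [-1,[0.08,0.85,0.25],0.512],
])

```text
t: 5.55
tool_pos: [0.5582, 0.1804, 0.1458]
orientation: [-1.557, -0.242, 0.238]
contact_force: [-0.3, -0.3, -0.8]
finger_gap: 0.0138
```

Run:
```python
from h import *
d=snap('top','top4')
d=snap('side','side4')
s=ctrl.sense();R=cv2.Rodrigues(s['orientation'])[0];print(s['tool_pos'],s['contact_force'],np.arctan2(R[1,2],R[0,2])-np.pi/2,R[2].round(4))
crop('side4',180,110,280,230,6,'e1');crop('top4',170,160,270,260,6,'e2')
```

```text
[0.5582689  0.17673938 0.14562812] [ 0.32434283  0.04921606 -1.37659536] 0.3004634860539874 [ 0.0016 -1.     -0.0016]
```

View pics/e1.png

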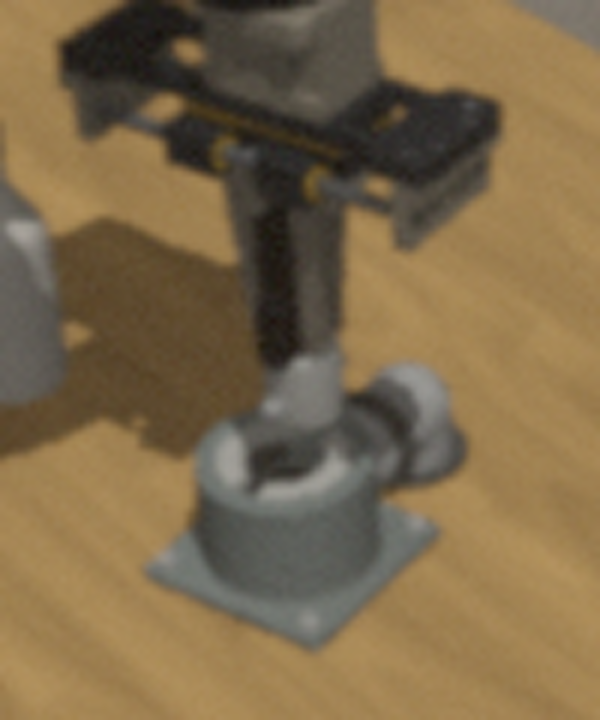

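View pics/e2.png

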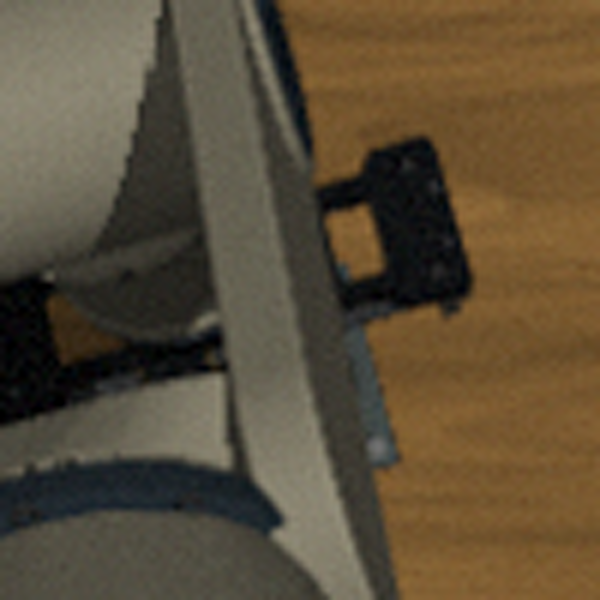

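Emit:
apply_moves([
  [-1,[0,0.03,-0.02],0],
  [-1,[0,0.06,-0.05],0],
  [-1,[0,0.06,-0.07],0],
  [-1,[0,0.06,-0.07],0],
  [-1,[0,0.06,-0.07],0],
])

```text
t: 6.15
tool_pos: [0.5579, 0.2002, 0.117]
orientation: [-1.56, -0.236, 0.235]
contact_force: [0.1, 0.1, -0.9]
finger_gap: 0.0139
```

```bash
cat > ov.py <<'E'
from h import *
import sys
n=sys.argv[1]; zoff=float(sys.argv[2]) if len(sys.argv)>2 else .046
s=ctrl.sense();R=cv2.Rodrigues(s['orientation'])[0];p=s['tool_pos'];yaw=np.arctan2(R[1,2],R[0,2])-np.pi/2
print(p,s['contact_force'],s['ft_torque'],yaw)
d=snap('side',n)
S=10;x0,y0,x1,y1=195,155,265,225
im=cv2.resize(d['img'][y0:y1,x0:x1,::-1],None,fx=S,fy=S,interpolation=cv2.INTER_CUBIC)
cv2.imwrite(f'pics/{n}_raw.png',im)
def W(q,L):
    c,s_=np.cos(q[2]),np.sin(q[2]);L=np.atleast_2d(L);return np.c_[q[0]+c*L[:,0]-s_*L[:,1],q[1]+s_*L[:,0]+c*L[:,1],L[:,2]+q[3]]
def pl(P,col):
    uv=(proj(d,P)-[x0,y0]+.5)*S-.5
    cv2.polylines(im,[np.round(uv).astype(int)],True,col,1,cv2.LINE_AA)
def circ(r,z): a=np.linspace(0,2*np.pi,60);return np.c_[r*np.cos(a),r*np.sin(a),0*a+z]
q=(p[0],p[1],yaw,p[2]-zoff)
for r,z in((.013,0),(.018,.008),(.018,.04)): pl(W(q,circ(r,z)),(0,0,255))
for e in(1,-1):
    for y in(-.0045,.0045): pl(W(q,[[e*.018,y,.014],[e*.027,y,.014],[e*.027,y,.02],[e*.018,y,.02]]),(0,255,255))
o=(.5583,.2005,.30,0)
if len(sys.argv)>4: o=(float(sys.argv[3]),float(sys.argv[4]),.30,0)
for r,z in((.043,.062),(.02,.062),(.043,.008)): pl(W(o,circ(r,z)),(0,255,0))
f=.052; pl(W(o,[[f,f,.008],[f,-f,.008],[-f,-f,.008],[-f,f,.008]]),(0,255,0))
cv2.imwrite(f'pics/{n}_ov.png',im)
E
python3 ov.py side5
```

```text
[0.55791409 0.20024381 0.117049  ] [ 0.12533308  0.06373616 -0.9081437 ] [ 0.04147803 -0.00887986 -0.04837651] 0.30007713888338583
```

View pics/side5_ov.png

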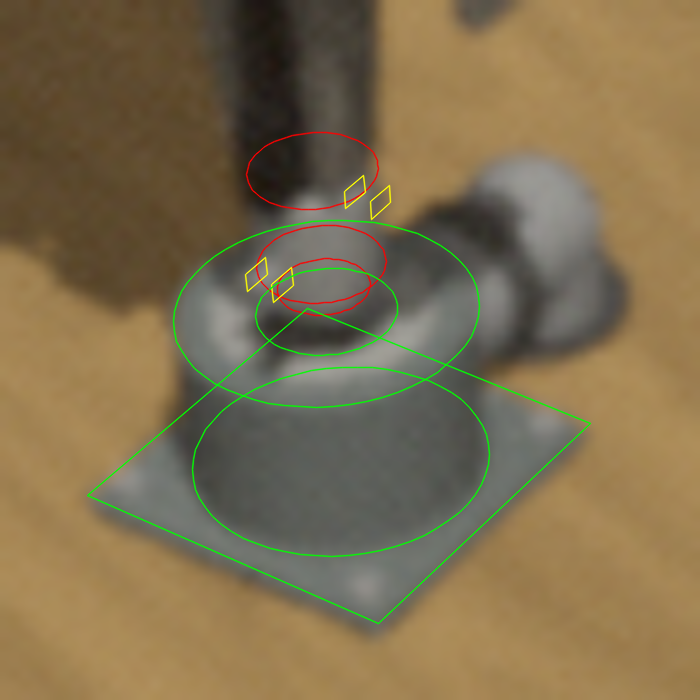

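View pics/side5_raw.png

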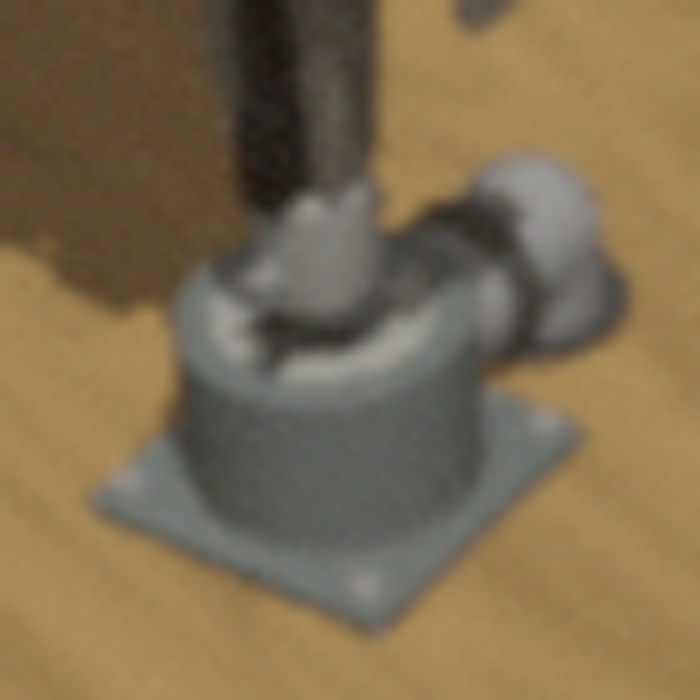

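Run:
```python
from h import *
for n,(x0,y0,x1,y1),thr in(('top0',(195,200,235,240),None),('side0',(205,170,250,205),None)):
    d=load(n);g=d['img'][y0:y1,x0:x1].astype(float)
    # brightness with low saturation
    G=cv2.resize(g.mean(2).astype(np.float32),None,fx=10,fy=10,interpolation=cv2.INTER_CUBIC)
    print(n,np.percentile(G,[5,50,80,90,95,99]).round())
    cv2.imwrite(f'pics/{n}_g.png',np.clip((G-20)*1.6,0,255))
    for th in((80,85,90,95,100) if n=='top0' else (110,115,120,125,130,135)):
        B=(G>th).astype(np.uint8)
        c,_=cv2.findContours(B,cv2.RETR_EXTERNAL,cv2.CHAIN_APPROX_NONE)
        pts=max(c,key=cv2.contourArea); h=cv2.convexHull(pts)
        e=cv2.fitEllipse(h); u=np.array(e[0]); uv=[x0+(u[0]+.5)/10-.5,y0+(u[1]+.5)/10-.5]
        print(th,np.round(uv,2),np.round(e[1],0),atz(d,uv,.062)[:2].round(4))
```

```text
top0 [ 14.  65.  82. 101. 111. 116.]
80 [207.26 222.25] [152. 213.] [0.5565 0.2133]
85 [207.54 222.14] [155. 208.] [0.5568 0.2125]
90 [207.5  222.09] [149. 206.] [0.5569 0.2126]
95 [207.04 222.25] [136. 203.] [0.5565 0.2139]
100 [207.35 222.03] [140. 197.] [0.5571 0.2131]
side0 [ 68. 115. 125. 134. 144. 150.]
110 [214.48 184.47] [350. 779.] [0.5342 0.2285]
115 [222.23 182.1 ] [410. 601.] [0.5573 0.2232]
120 [220.81 187.15] [374. 732.] [0.5407 0.2066]
125 [223.14 184.26] [105. 182.] [0.5534 0.2132]
130 [223.07 184.35] [ 98. 174.] [0.553 0.213]
135 [223.21 184.35] [ 94. 169.] [0.5533 0.2127][ WARN:0@0.031] global loadsave.cpp:1063 imwrite_ Unsupported depth image for selected encoder is fallbacked to CV_8U.
```

View pics/top0_g.png

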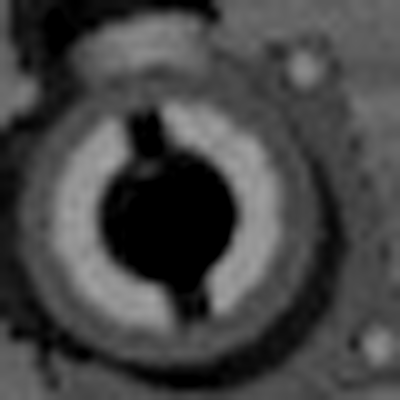

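View pics/side0_g.png

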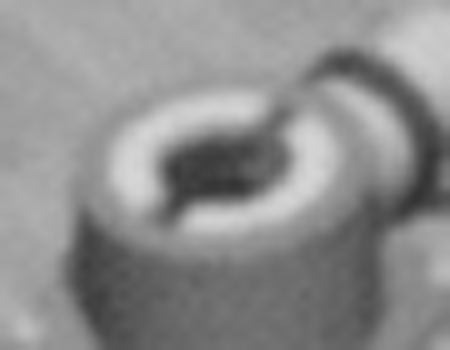

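Run:
```python
from h import *
for n,(x0,y0),c0,rad,ths in(('top0',(195,200),(166,216),(125,125),(85,90,95,100)),('side0',(205,170),(228,163),(128,85),(128,132,136))):
    d=load(n);g=d['img'][y0:y0+45,x0:x0+45].astype(float).mean(2).astype(np.float32)
    G=cv2.resize(g,None,fx=10,fy=10,interpolation=cv2.INTER_CUBIC)
    yy,xx=np.mgrid[:450,:450]; m=((xx-c0[0])/rad[0])**2+((yy-c0[1])/rad[1])**2<1
    for th in ths:
        h=cv2.convexHull(np.argwhere((G>th)&m)[:,::-1].astype(np.int32).reshape(-1,1,2))
        # densify hull
        M=np.zeros((450,450),np.uint8);cv2.fillConvexPoly(M,h,1);c=cv2.findContours(M,0,1)[0][0]
        e=cv2.fitEllipse(c);uv=[x0+(e[0][0]+.5)/10-.5,y0+(e[0][1]+.5)/10-.5]
        print(n,th,np.round(e[0],1),np.round(e[1]),atz(d,uv,.062)[:2].round(4))
d=load('side0')
for o in((.5599,.2018),(.5556,.1982),(.5583,.2005)):
    a=np.linspace(0,2*np.pi,100)
    for r in(.032,.043):
        uv=(proj(d,np.c_[o[0]+r*np.cos(a),o[1]+r*np.sin(a),0*a+.062])-[205,170]+.5)*10-.5
        print(o,r,uv.min(0).round(),uv.max(0).round())
```

```text
top0 85 [166.6 215.5] [224. 234.] [0.5599 0.2024]
top0 90 [166.7 215.4] [220. 231.] [0.5599 0.2023]
top0 95 [166.8 215.3] [217. 227.] [0.56   0.2023]
top0 100 [166.9 215.2] [213. 224.] [0.56   0.2023]
side0 128 [222.6 161.8] [142. 229.] [0.5573 0.2008]
side0 132 [222.8 161.9] [138. 225.] [0.5573 0.2008]
side0 136 [222.9 162. ] [133. 221.] [0.5573 0.2007]
(0.5599, 0.2018) 0.032 [114.  89.] [342. 227.]
(0.5599, 0.2018) 0.043 [75. 66.] [381. 252.]
(0.5556, 0.1982) 0.032 [109. 100.] [337. 240.]
(0.5556, 0.1982) 0.043 [70. 77.] [376. 265.]
(0.5583, 0.2005) 0.032 [112.  93.] [340. 232.]
(0.5583, 0.2005) 0.043 [73. 70.] [379. 257.]
```

Emit:
apply_moves([
  [-1,[0.0025,0.001,-0.02],0],
  [-1,[0.0025,0.001,-0.033],0],
  [-1,[0.0025,0.001,-0.043],0],
  [-1,[0.0025,0.001,-0.043],0],
  [-1,[0.0025,0.001,-0.043],0],
])

```text
t: 6.7
tool_pos: [0.5592, 0.2007, 0.1002]
orientation: [-1.56, -0.236, 0.235]
contact_force: [-0.8, 0.1, -2.4]
finger_gap: 0.0139
```

```bash
python3 ov.py side6 .046 .5588 .2006
```

```text
[0.55918676 0.20067913 0.10020467] [-0.8408541   0.13001869 -2.35968964] [0.05345158 0.01700614 0.00582229] 0.3000102605655586
```

View pics/side6_ov.png

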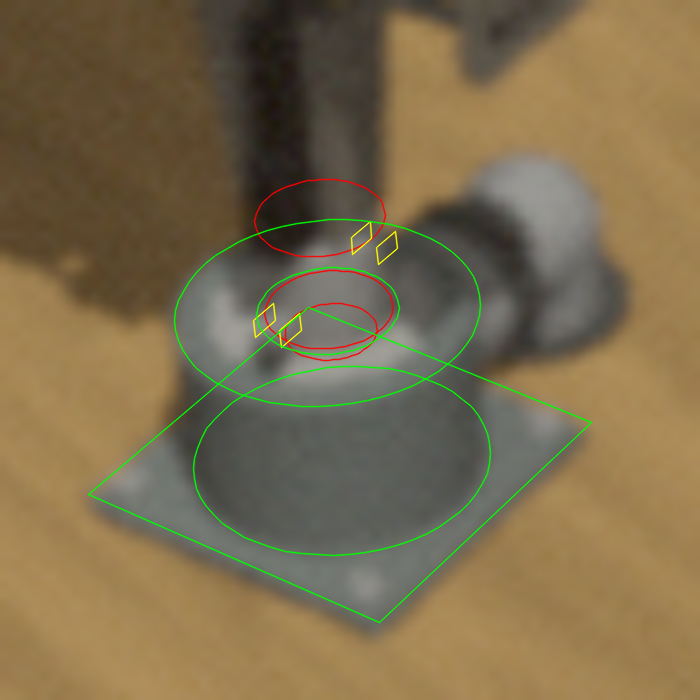

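View pics/side6_raw.png

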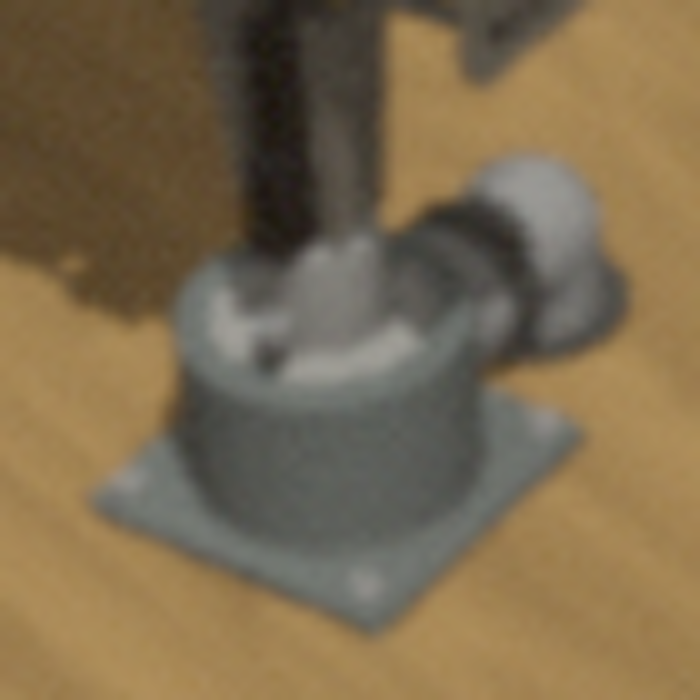

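Emit:
apply_moves([
  [-1,[-0.001,0,-0.005],0],
  [-1,[-0.001,0,-0.01],0],
  [-1,[-0.001,0,-0.01],0],
])

```text
t: 7.05
tool_pos: [0.5591, 0.201, 0.0963]
orientation: [-1.559, -0.237, 0.234]
contact_force: [1.4, 2.2, -2.4]
finger_gap: 0.0137
```

Emit:
apply_moves([
  [-1,[0,0,-0.004],0],
  [-1,[0,0,-0.008],0],
  [-1,[0,0,-0.008],0],
])

```text
t: 7.35
tool_pos: [0.5591, 0.201, 0.0929]
orientation: [-1.559, -0.237, 0.234]
contact_force: [0.7, 0.7, -3.1]
finger_gap: 0.014
```

```bash
python3 ov.py side7 .046 .5588 .2006
```

```text
[0.55913867 0.20099769 0.09291387] [ 0.66081086  0.66049397 -3.05299598] [ 0.33242029 -0.29202787 -0.03453847] 0.2999777586432808
```

View pics/side7_raw.png

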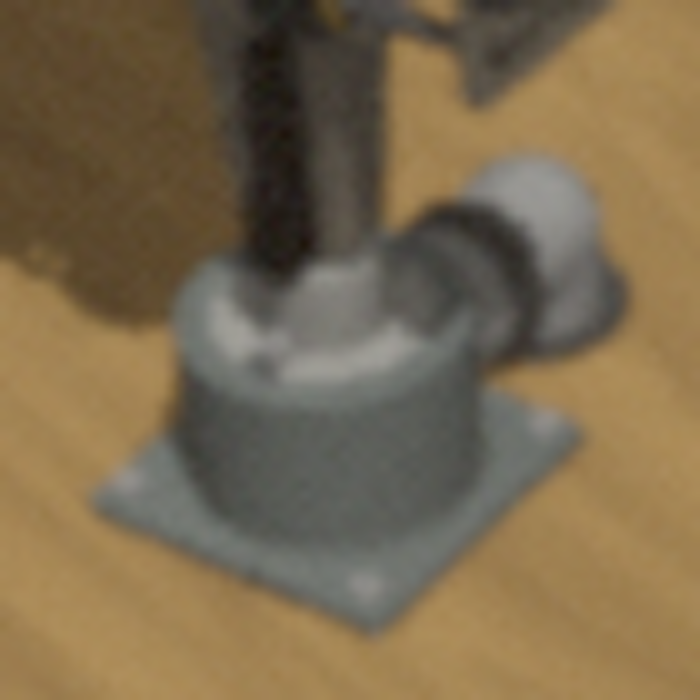

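Emit:
apply_moves([
  [-1,[0.001,0.001,0],0],
  [-1,[0.002,0.003,0],0],
  [-1,[0.002,0.003,0],0],
])

```text
t: 7.7
tool_pos: [0.5597, 0.2021, 0.0928]
orientation: [-1.559, -0.237, 0.234]
contact_force: [0.2, -0.3, -2.1]
finger_gap: 0.0135
```

Run:
```python
from h import *
for i in range(3):
    s=ctrl.sense();print(s['tool_pos'].round(4),s['contact_force'].round(2),s['ft_torque'].round(3)); d=snap('side','side8')
crop('side8',195,155,265,225,10,'f1')
```

```text
[0.5597 0.2021 0.0928] [ 0.22 -0.32 -2.08] [ 0.041 -0.006  0.047]
[0.5597 0.2021 0.0928] [-0.23  0.05 -2.07] [ 0.083  0.014 -0.012]
[0.5598 0.2021 0.0929] [-0.05  0.6  -2.11] [ 0.036 -0.01  -0.007]
```

View pics/f1.png

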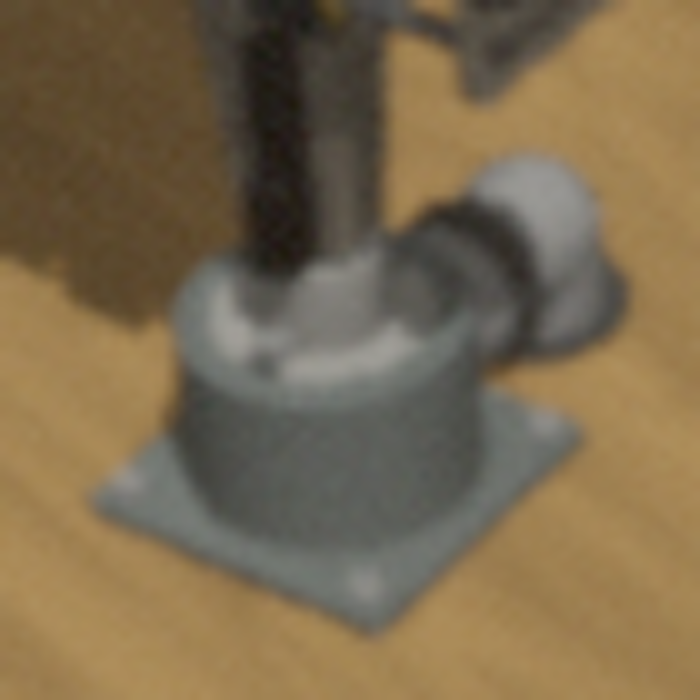

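Emit:
apply_moves([
  [-1,[0.001,0,-0.004],0],
  [-1,[0.001,0,-0.008],0],
  [-1,[0.001,0,-0.01],0],
  [-1,[0.001,0,-0.01],0],
])

```text
t: 8.25
tool_pos: [0.5601, 0.202, 0.0887]
orientation: [-1.559, -0.237, 0.234]
contact_force: [-0.6, -0.3, -1.5]
finger_gap: 0.0138
```

```bash
cat > st.py <<'E'
from h import *
s=ctrl.sense();R=cv2.Rodrigues(s['orientation'])[0]
print(s['t'],s['tool_pos'].round(4),s['contact_force'].round(2),s['ft_torque'].round(3),round(np.arctan2(R[1,2],R[0,2])-np.pi/2,4),R[:,1].round(4),s['q'].round(2))
E
python3 st.py
```

```text
8.25 [0.5601 0.202  0.0887] [-0.6  -0.35 -1.49] [0.019 0.04  0.032] 0.3 [ 0.0016 -0.0012 -1.    ] [ 0.34  0.45  1.8  -0.    0.89 -1.52]
```

Emit:
apply_moves([
  [-1,[0,0,-0.005],0],
  [-1,[0,0,-0.01],0],
  [-1,[0,0,-0.015],0],
  [-1,[0,0,-0.015],0],
])

```text
t: 8.65
tool_pos: [0.5603, 0.2021, 0.0828]
orientation: [-1.559, -0.237, 0.234]
contact_force: [-1.0, 0.2, 3.8]
finger_gap: 0.0137
```

```bash
python3 st.py
```

```text
8.65 [0.5603 0.2021 0.0828] [-1.01  0.23  3.84] [-0.044  0.156  0.004] 0.3001 [ 0.0021 -0.001  -1.    ] [ 0.34  0.46  1.8  -0.    0.88 -1.52]
```

Emit:
apply_moves([
  [-1,[-0.001,0,-0.006],0],
  [-1,[-0.001,0,-0.012],0],
  [-1,[-0.001,0,-0.018],0],
  [-1,[-0.001,0,-0.02],0],
  [-1,[-0.001,0,-0.02],0],
])

```text
t: 9.15
tool_pos: [0.5604, 0.2022, 0.0754]
orientation: [-1.559, -0.238, 0.233]
contact_force: [-1.3, -0.9, 8.5]
finger_gap: 0.0142
```

```bash
python3 st.py;python3 st.py
```

```text
9.15 [0.5604 0.2022 0.0754] [-1.28 -0.85  8.46] [-0.192  0.317  0.03 ] 0.3 [ 3.e-03 -8.e-04 -1.e+00] [ 0.34  0.47  1.81 -0.    0.86 -1.52]
9.15 [0.5604 0.2022 0.0754] [-1.28 -0.85  8.46] [-0.192  0.317  0.03 ] 0.3 [ 3.e-03 -8.e-04 -1.e+00] [ 0.34  0.47  1.81 -0.    0.86 -1.52]
```

Emit:
apply_moves([
  [-1,[-0.001,-0.001,-0.002],0],
  [-1,[-0.001,-0.001,-0.004],0],
  [-1,[-0.001,-0.001,-0.004],0],
  [-1,[-0.001,-0.001,-0.004],-0.02],
  [-1,[-0.001,-0.001,-0.004],-0.04],
  [-1,[-0.001,-0.001,-0.004],-0.06],
  [-1,[-0.001,-0.001,-0.004],-0.06],
])

```text
t: 9.85
tool_pos: [0.5607, 0.2021, 0.0746]
orientation: [-1.567, -0.144, 0.137]
contact_force: [-1.0, 0.3, 9.3]
finger_gap: 0.0137
```

```bash
python3 st.py
```

```text
9.85 [0.5607 0.2021 0.0746] [-1.01  0.29  9.3 ] [ 0.081  0.186 -0.015] 0.1787 [ 4.4e-03 -5.0e-04 -1.0e+00] [ 0.34  0.47  1.81 -0.    0.86 -1.4 ]
```

Emit:
apply_moves([
  [-1,[-0.001,0,-0.001],-0.04],
  [-1,[-0.001,0,-0.001],-0.08],
  [-1,[-0.001,0,-0.001],-0.12],
  [-1,[-0.001,0,-0.001],-0.16],
  [-1,[-0.001,0,-0.001],-0.2],
  [-1,[-0.001,0,-0.001],-0.2],
])

```text
t: 10.45
tool_pos: [0.5613, 0.2026, 0.0752]
orientation: [-1.564, 0.171, -0.181]
contact_force: [-1.1, 0.2, 8.9]
finger_gap: 0.0136
```

```bash
python3 st.py
```

```text
10.45 [0.5613 0.2026 0.0752] [-1.1   0.23  8.89] [-0.031  0.081 -0.061] -0.2241 [ 0.0059 -0.0014 -1.    ] [ 0.35  0.47  1.81 -0.    0.86 -1.  ]
```

Emit:
apply_moves([
  [-1,[-0.002,-0.001,-0.003],-0.03],
  [-1,[-0.002,-0.001,-0.004],-0.07],
  [-1,[-0.002,-0.001,-0.004],-0.11],
  [-1,[-0.002,-0.001,-0.004],-0.15],
  [-1,[-0.002,-0.001,-0.004],-0.18],
  [-1,[-0.002,-0.001,-0.004],-0.18],
])

```text
t: 11.05
tool_pos: [0.5616, 0.2028, 0.0746]
orientation: [-1.522, 0.453, -0.465]
contact_force: [-0.2, 0.9, 9.2]
finger_gap: 0.014
```

```bash
python3 st.py
```

```text
11.05 [0.5616 0.2028 0.0746] [-0.2   0.94  9.24] [ 0.113  0.154 -0.034] -0.5862 [ 0.0074 -0.0023 -1.    ] [ 0.35  0.47  1.81 -0.01  0.86 -0.63]
```

Emit:
apply_moves([
  [-1,[-0.003,-0.001,-0.002],-0.03],
  [-1,[-0.003,-0.001,-0.003],-0.06],
  [-1,[-0.003,-0.001,-0.003],-0.08],
  [-1,[-0.003,-0.001,-0.003],-0.08],
])

```text
t: 11.45
tool_pos: [0.5617, 0.2029, 0.0745]
orientation: [-1.489, 0.577, -0.592]
contact_force: [-0.5, 0.3, 9.2]
finger_gap: 0.0141
```

```bash
python3 st.py
```

```text
11.45 [0.5617 0.2029 0.0745] [-0.49  0.3   9.18] [0.022 0.063 0.009] -0.7476 [ 0.0094 -0.0024 -1.    ] [ 0.35  0.47  1.81 -0.01  0.85 -0.47]
```

Emit:
apply_moves([
  [-1,[-0.003,-0.001,-0.002],-0.015],
  [-1,[-0.003,-0.001,-0.002],-0.025],
  [-1,[-0.003,-0.001,-0.002],-0.025],
])

```text
t: 11.75
tool_pos: [0.5616, 0.203, 0.0747]
orientation: [-1.477, 0.614, -0.633]
contact_force: [-1.2, 0.2, 8.9]
finger_gap: 0.0142
```

```bash
python3 st.py
```

```text
11.75 [0.5616 0.203  0.0747] [-1.2   0.18  8.88] [-0.13   0.079 -0.007] -0.7982 [ 0.0117 -0.0021 -0.9999] [ 0.35  0.47  1.81 -0.01  0.85 -0.42]
```

Emit:
apply_moves([
  [-1,[0,0,-0.002],-0.015],
  [-1,[0,0,-0.002],-0.03],
  [-1,[0,0,-0.002],-0.03],
])

```text
t: 12.05
tool_pos: [0.5621, 0.2033, 0.0748]
orientation: [-1.461, 0.661, -0.681]
contact_force: [-1.3, -0.9, 8.1]
finger_gap: 0.0139
```

```bash
python3 st.py
```

```text
12.05 [0.5621 0.2033 0.0748] [-1.34 -0.9   8.12] [-0.134  0.402  0.022] -0.8591 [ 0.0125 -0.0023 -0.9999] [ 0.35  0.47  1.81 -0.01  0.85 -0.36]
```

Emit:
apply_moves([
  [-1,[-0.002,-0.001,-0.003],-0.015],
  [-1,[-0.002,-0.001,-0.003],-0.03],
  [-1,[-0.002,-0.001,-0.003],-0.03],
])

```text
t: 12.35
tool_pos: [0.5619, 0.2032, 0.0744]
orientation: [-1.445, 0.706, -0.728]
contact_force: [-2.1, -0.2, 8.7]
finger_gap: 0.0138
```

```bash
python3 st.py
```

```text
12.35 [0.5619 0.2032 0.0744] [-2.08 -0.21  8.75] [-0.037  0.32   0.304] -0.9195 [ 0.0138 -0.0026 -0.9999] [ 0.35  0.47  1.81 -0.01  0.85 -0.3 ]
```

Emit:
apply_moves([
  [-1,[-0.002,-0.001,-0.002],0.02],
  [-1,[-0.002,-0.001,-0.002],0.042],
  [-1,[-0.002,-0.001,-0.002],0.042],
])

```text
t: 12.65
tool_pos: [0.5619, 0.2033, 0.0746]
orientation: [-1.465, 0.639, -0.663]
contact_force: [-1.0, 0.2, 8.2]
finger_gap: 0.0139
```

```bash
python3 st.py
```

```text
12.65 [0.5619 0.2033 0.0746] [-1.03  0.17  8.24] [ 0.031  0.238 -0.004] -0.8341 [ 1.570e-02 -5.000e-04 -9.999e-01] [ 0.35  0.47  1.81 -0.01  0.84 -0.38]
```

Twist torque released. I'll let it up slowly now.

Emit:
apply_moves([
  [-1,[0,0,0.004],0],
  [-1,[0,0,0.008],0],
  [-1,[0,0,0.012],0],
  [-1,[0,0,0.014],0],
  [-1,[0,0,0.014],0],
])

```text
t: 13.15
tool_pos: [0.5619, 0.2033, 0.0806]
orientation: [-1.465, 0.639, -0.663]
contact_force: [-2.3, -0.7, 5.7]
finger_gap: 0.0136
```

```bash
python3 st.py
```

```text
13.15 [0.5619 0.2033 0.0806] [-2.32 -0.69  5.75] [-0.144  0.441  0.012] -0.8341 [ 1.570e-02 -4.000e-04 -9.999e-01] [ 0.35  0.46  1.81 -0.01  0.86 -0.38]
```

Emit:
apply_moves([
  [-1,[0,0,0.002],0],
  [-1,[0,0,0.004],0],
  [-1,[0,0,0.004],0],
])

```text
t: 13.45
tool_pos: [0.5619, 0.2033, 0.0819]
orientation: [-1.465, 0.639, -0.663]
contact_force: [2.3, 0.2, -1.7]
finger_gap: 0.0138
```

```bash
python3 st.py
```

```text
13.45 [0.5619 0.2033 0.0819] [ 2.3   0.15 -1.67] [ 0.003 -0.049  0.051] -0.8341 [ 1.560e-02 -5.000e-04 -9.999e-01] [ 0.35  0.46  1.81 -0.01  0.86 -0.38]
```

Emit:
apply_moves([
  [-0.4,[0,0,0],0],
  [-0.2,[0,0,0],0],
  [0,[0,0,0],0],
  [0,[0,0,0],0],
  [0,[0,0,0],0],
])

```text
t: 13.95
tool_pos: [0.5619, 0.2033, 0.0819]
orientation: [-1.465, 0.639, -0.663]
contact_force: [-0.2, -0.3, 0.5]
finger_gap: 0.046
```

```bash
python3 st.py
```

```text
13.95 [0.5619 0.2033 0.0819] [-0.2  -0.28  0.49] [-0.031  0.076  0.04 ] -0.8341 [ 1.570e-02 -5.000e-04 -9.999e-01] [ 0.35  0.46  1.81 -0.01  0.86 -0.38]
```

Emit:
apply_moves([
  [0,[0,0,0.03],0],
  [0,[0,0,0.08],0],
  [0,[0,0,0.15],0],
  [0,[0,0,0.25],0],
  [0,[-0.1,-0.1,0.35],0],
  [0,[-0.2,-0.2,0.35],0],
  [0,[-0.3,-0.3,0.35],0],
  [0,[-0.3,-0.4,0.35],0],
  [0,[-0.3,-0.52,0.35],0],
  [0,[-0.3,-0.64,0.35],0],
  [0,[-0.3,-0.7,0.35],0],
  [0,[-0.3,-0.7,0.35],0],
])

```text
t: 15.15
tool_pos: [0.4419, -0.08, 0.223]
orientation: [-1.464, 0.641, -0.667]
contact_force: [-0.1, -0.7, -0.5]
finger_gap: 0.046
```

Run:
```python
from h import *
d=snap('top','top9');d=snap('side','side9')
s=ctrl.sense();print(s['tool_pos'],s['contact_force'],s['finger_gap'],s['qd'].round(3))
crop('side9',195,150,265,220,10,'g1');crop('top9',180,170,250,260,8,'g2')
```

```text
[ 0.44188646 -0.077156    0.22254886] [-0.40302151  0.42203303  0.24176406] 0.046106338122252795 [ 0.038  0.005  0.006  0.002 -0.003  0.007]
```

View pics/g1.png

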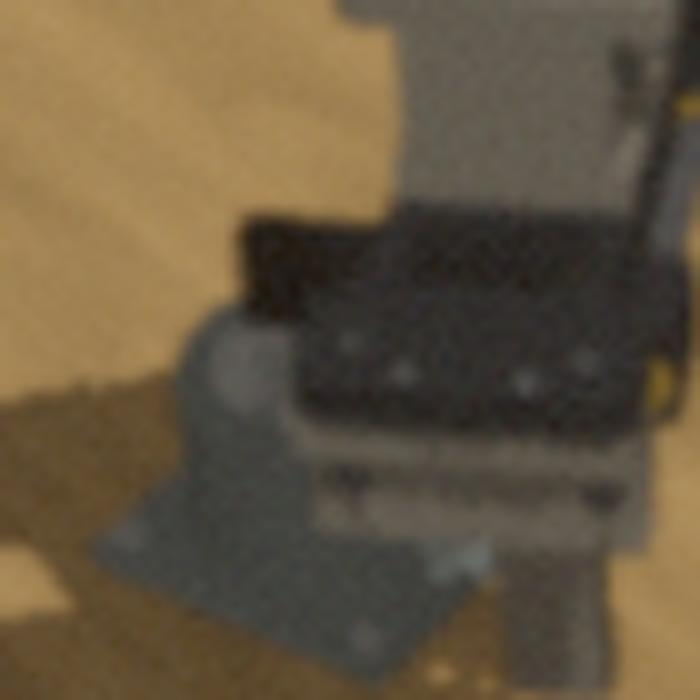

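View pics/g2.png

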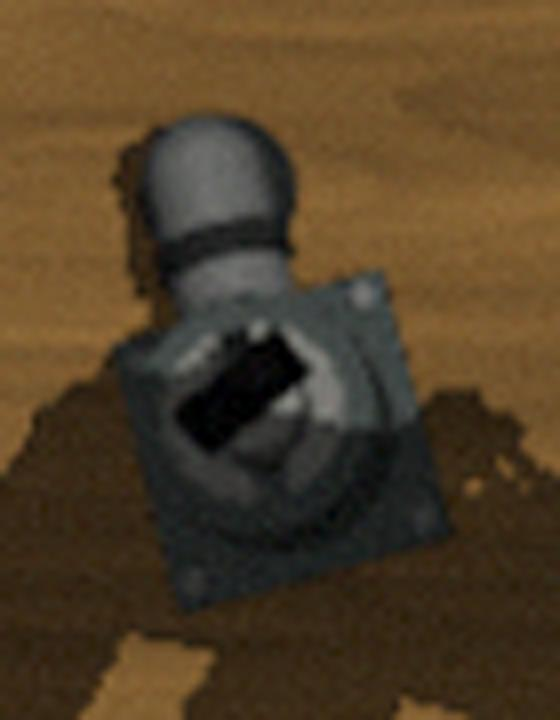

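View pics/top9.png

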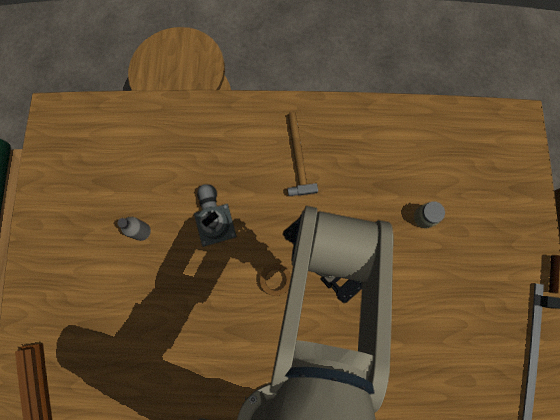

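```bash
python3 - <<'E'
from fit import *
d=load('top9')
z=.108
c=lambda *p:cu(p,180,170,8)
m=[(-.023,.007,z),(-.023,-.007,z),(.023,.007,z),(.023,-.007,z)]
P=[c(210,455),c(175,410),c(308,372),c(265,330)]
a=atz(d,(P[0]+P[1])/2,z);b=atz(d,(P[2]+P[3])/2,z)
print((a+b)/2,np.arctan2(b[1]-a[1],b[0]-a[0]),np.linalg.norm(b-a))
E
python3 st.py
```

```text
[0.55866305 0.19882892 0.108     ] -0.821250667657703 0.041330330582727504
15.25 [ 0.4419 -0.0772  0.2225] [-0.4   0.42  0.24] [-0.035  0.041 -0.033] -0.8365 [ 1.640e-02 -3.000e-04 -9.999e-01] [-0.18  0.05  1.99  0.    1.08 -0.91]
```

Emit:
apply_moves([
  [0,[0,-0.1,0.03],0],
  [0,[0,-0.2,0.06],0],
  [0,[0,-0.3,0.1],0],
  [0,[0,-0.4,0.1],0],
  [0,[0,-0.5,0.1],0],
  [0,[0,-0.6,0.1],0],
  [0,[0,-0.7,0.1],0],
  [0,[0,-0.7,0.1],0],
])

```text
t: 16.05
tool_pos: [0.4427, -0.3597, 0.2627]
orientation: [-1.464, 0.641, -0.667]
contact_force: [0.6, 0.3, -0.7]
finger_gap: 0.046
```

Run:
```python
from h import *
d=snap('top','top10');e=snap('side','side10')
crop('top10',190,180,240,240,12,'g2')
crop('side10',195,140,265,220,9,'g1')
def ov(d,x0,y0,x1,y1,S,out):
    im=cv2.resize(d['img'][y0:y1,x0:x1,::-1],None,fx=S,fy=S,interpolation=cv2.INTER_CUBIC)
    o=(.5595,.202);yaw=-.82
    c,s=np.cos(yaw),np.sin(yaw)
    for z in(.076,.108):
        P=[[o[0]+c*a-s*b,o[1]+s*a+c*b,z] for a,b in((.023,.007),(.023,-.007),(-.023,-.007),(-.023,.007))]
        uv=(proj(d,np.array(P))-[x0,y0]+.5)*S-.5
        cv2.polylines(im,[np.round(uv).astype(int)],True,(0,255,0) if z>.1 else (0,0,255),1)
    a=np.linspace(0,6.28,60)
    for r in(.02,.043):
        uv=(proj(d,np.c_[o[0]+r*np.cos(a),o[1]+r*np.sin(a),0*a+.062])-[x0,y0]+.5)*S-.5
        cv2.polylines(im,[np.round(uv).astype(int)],True,(255,255,0),1)
    cv2.imwrite(f'pics/{out}.png',im)
ov(d,190,180,240,240,10,'o2');ov(e,195,140,265,220,7.5,'o1') if False else ov(e,195,145,265,215,8,'o1')
```

```text
(no output)
```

View pics/g1.png

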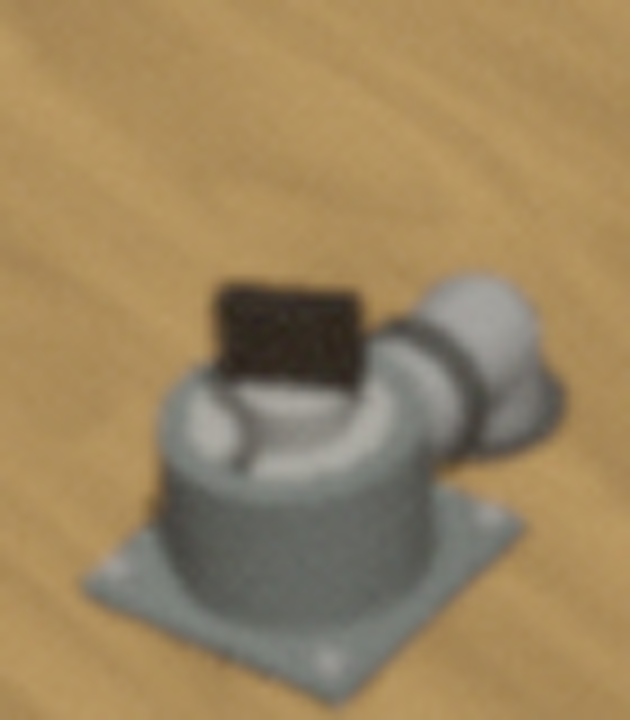

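View pics/o1.png

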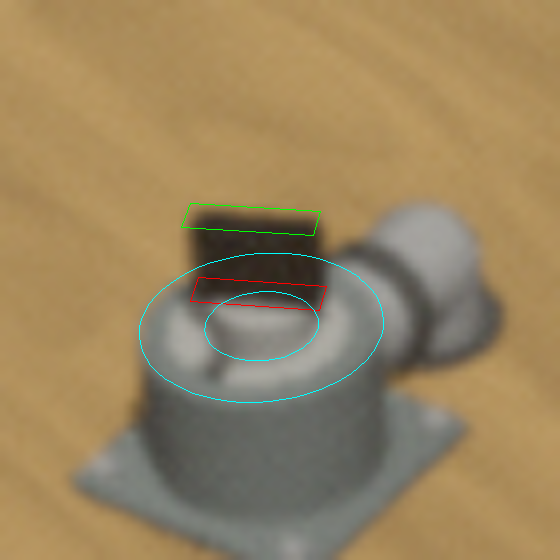

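View pics/o2.png

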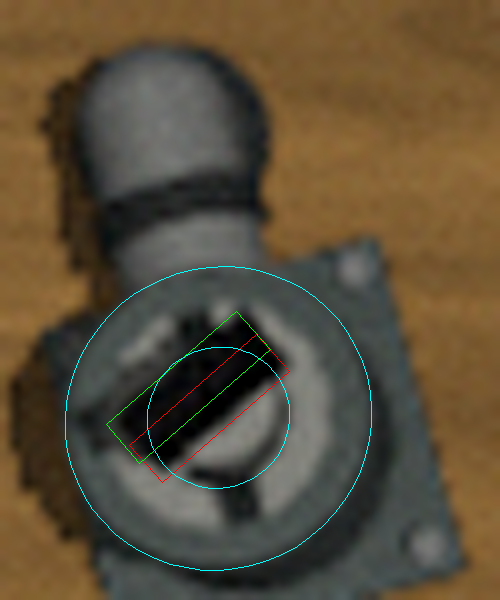

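Run:
```python
from h import *
s=ctrl.sense();print(s['t'],s['qd'].round(3),s['contact_force'])
print(ctrl.sign_off())
```

```text
16.15 [ 0.021 -0.02   0.024  0.002 -0.001 -0.   ] [-0.49060261 -0.34443372 -0.37322304]
the job is handed in; nothing more can be done
None
```

The plug is in the outlet and, by every check I made, locked. I handed the job in at about 16 s of the 58 s allowed; no verdict is reported.

**What I did:**
- I gripped the smaller black-bar plug and lined its lugs up with the slots. The first entry met a light side contact of 1–2 N, so I moved about 1.3 mm to clear it.
- I pushed it in about 13.4 mm against roughly 11 N.
- I turned it clockwise until the stop showed as a 0.30 N m twist at about 70°. I then backed off about 5° and let it rise.

**Checks that it is locked:**
- **Height:** the underside came to about 36 mm above the bench, and the spring load left the wrist, so the outlet is carrying it.
- **Turn and tilt:** the bar reads about 1.12 rad from the slots. In both cameras the plug matches an upright plug on the axis.
- **Surroundings:** by eye, the bottle, hammer and jar look unmoved in the final top view. The tape ring is partly in the arm's shadow, and I did not measure any of them. The gripper is well clear of everything.

**Disagreements:**
- The two cameras differed by 3–5 mm on where the outlet is. Feeling for the hole agreed with the top camera.
- My first pixel reading of the locked bar came out about 4 mm off the axis. The overlay explained this: I had included the bar's side face.
- The tool tilted by about 0.9° while turning; I saw no tilt in the plug after letting go.

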